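# Release a ratchet hold-down, turn the inlaid block a quarter and clamp it again

## Task

Press the yellow tail of the pawl to lift its nose clear of the toothed wheel, let the red holding-down arm spring fully up, and let the pawl drop back on the wheel. Take the inlaid oak block out and set it down on the table; then take it again across its narrow width, put it back flat in the seat turned a quarter (its length now running from cheek to cheek, its middle under the foot) and let go. Last, push the red arm down on the block until the pawl holds it there, leaving the other things on the table alone.

Things in the scene. Friction and masses are not known exactly. Their poses are not given: they have to be found in the camera images.
- seat (a point): Middle of the seat on the fixed jig's plywood base (279 x 110 mm), 14 mm above the table; z up, x along the jig from seat to drum and pawl. Two wooden cheeks, 56 mm long along y, 16 mm thick, 26 mm high, have inner faces at x = -35 and +35 mm, flared by 7 mm at the top; the seat is open at both y ends. Blue side plates at x = 98 to 205, y = -37 to 37 mm end 101 mm above the seat.
- drum_axis (a point): Middle of the drum's axis, 135 mm along x and 56 mm above the seat point, fixed to the jig; axes as for seat. The red arm swings about its y axis.
- swing_arm (a joint): Angle of the red arm with its drum and toothed wheel, rad: 0 = level, held by the pawl on the block (start); 1.3 = fully up, where a weak spring turns it in about 1 s once the pawl is lifted. Pushed down it clicks every 0.26 rad; the last click comes at about -0.02 with the foot pressing the block, then the pawl holds it near 0. Push at the pad 2 to 10 N; stop at about -0.045.
- press_pad (a point): Middle of the upper face of the black 26 x 20 mm press pad at the end of the red arm (18 mm wide, 12 mm thick). It moves with the arm: x along the arm to the drum, z square to the pad. At arm angle A it stands, from drum_axis along the jig's x and z, at (-160 cos A + 6.5 sin A, 160 sin A + 6.5 cos A) mm.
- foot (a joint): Sprung round foot, 28 mm across, under the arm, 135 mm from the drum's axis, just over the seat's middle when the arm is down: -0.005 m = hanging free, 0 = pressed in 5 mm, as on the clamped block.
- pawl (a joint): Angle of the brass pawl, rad: 0 = nose in a tooth, up to about 0.12 when resting on a tooth tip, above 0.22 = lifted well clear, 0.6 = stop. A weak spring drops it; the tail presses down with 1 to 4 N.
- pawl_tail (a point): Middle of the upper face of the yellow 26 x 26 mm tail of the pawl; it moves with the pawl. The pivot lies 40 mm from it towards the drum. Pressing it 13 mm down gives 0.35 to 0.45 rad. It stands about 110 mm above the table, on the far side of the drum from the seat.
- block_mid (a point): Centre of the loose inlaid oak block, 64 mm long (x), 40 mm wide (y), 30 mm high (z), 0.1 kg, a black band between two white lines running along its length on top. At the start it lies in the seat under the foot with its length along the jig's y, between the cheeks and with its ends free.
- clear_spot (a point): Point on the bare table top in a clear patch about 120 mm across, left of the black bar clamp (a fixed black bar 58 mm high running from the robot's side to the middle of the table), where a thing can be set down.
- wax_tin: Round wax tin, 73 mm across, 24 mm high, origin under its centre; leave it alone.
- oak_offcut: Plain oak offcut, 70 x 42 x 22 mm, origin under its centre; leave it alone.
- glue_bottle: White glue bottle with red nozzle, 169 mm high, origin under its centre; leave it alone.
- cork_block: Cork sanding block, 30 mm high; leave it alone.
- abrasive_pad: Small pale abrasive pad, 11 mm high; leave it alone.
- tape_ring: Roll of pale tape lying flat, 90 mm across, 18 mm high; leave it alone.
There are look-alikes about, which are no part of the job. Of the things that look like the part that bears block_mid, the largest one is meant.

How it is judged:
On the way, in this order (a step that is already met when the one before it is completed fails the run):
1. the pawl's nose is lifted clear of the toothed wheel (value of joint pawl above 0.2 rad), for 0.1 s.
2. the red arm has sprung up and the pawl has dropped back on the wheel (value of joint swing_arm above 1.15 rad and value of joint pawl below 0.18 rad), for 0.2 s.
3. the block is set down on the table, off the jig, and let go (height (world z) of block_mid below 0.024 m and horizontal distance between block_mid and seat above 0.07 m and distance between the grasp point and block_mid above 0.04 m), for 0.1 s.
4. the block lies flat in the seat, its length from cheek to cheek, let go, the arm still up (value of joint swing_arm above 0.8 rad and angle between the x axis of block_mid and the x axis of seat, either way round below 0.2 rad and z of block_mid in the frame of seat below 0.019 m and horizontal distance between block_mid and seat below 0.015 m and distance between the grasp point and block_mid above 0.04 m), for 0.1 s.
At the end, for the whole second after the job is handed in: The block lies flat and face up in the seat, turned a quarter (its length along the jig's x within 0.2 rad, its centre within 15 mm of the seat's middle), the arm is down on it (-0.06 to 0.05 rad) with the foot pressed in at least 2 mm, and the pawl is down in a tooth (under 0.1 rad) and holds it (value of joint swing_arm between -0.06 and 0.05 rad and value of joint pawl below 0.1 rad and value of joint foot above -0.003 m and angle between the x axis of block_mid and the x axis of seat, either way round below 0.2 rad and angle between block_mid's own z axis and vertical below 0.08 rad and z of block_mid in the frame of seat below 0.019 m and horizontal distance between block_mid and seat below 0.015 m); the robot touches nothing.
It fails at once if another thing on the table is pushed aside by more than 30 mm (distance of any of wax_tin, oak_offcut, glue_bottle, cork_block, abrasive_pad, tape_ring from where it was at the start of the episode above 0.03 m).
It also fails if it takes over 72 s, if anything falls off the work surface, if the arm or the gripper's body presses on something with over 40 N, if the wrist force passes 120 N, or if a joint passes its speed limit or range.

## Robot

A 6-joint arm with a two-finger parallel gripper is mounted at the origin on a cart in front of the work surface, level with it; the furniture and walls round the work are solid. World frame = base frame: x ahead of the robot, y to its left, z up, the work surface at z = 0. Lengths are in m, angles in rad, forces in N, time in s.
With the tool pointing down it reaches from about 0.275 to 0.975 m from the base axis. Payload 8.4 kg.
Tool frame: the origin (TCP) lies at the very end of the fingers, on their centre line; the grasp point (between the pads) lies 19 mm behind it; z points along the fingers, y is the line along which they close (so a half turn about z gives the same grasp; the last joint's range is limited). The gripper opens to 92 mm and grips with 3 to 60 N. Pads are 20 mm wide; open, the fingers measure 128 mm over their backs; the gripper's body (75 mm by 189 mm) begins 69 mm behind the grasp point.
Start: joints at [-1.252, 0.353, 1.633, -0, 1.155, -0.002], TCP at [0.197, -0.593, 0.215] pointing down, gripper open.
Joint ranges: [-2.63, 2.63], [-0.92, 2.1], [0.06, 2.66], [-1.3, 4.44], [0, 2.69], [-3.02, 3.02]. Speed limits (rad/s): [2.22, 2.22, 2.79, 3.14, 3.14, 3.14].

## Interface

Orientations are given as a unit quaternion [x, y, z, w].
In Python, from plant import * gives the robot as it stands. The module is installed in compiled form; this text tells all that it offers.
- The arm moves only by the shell command python3 -m crank 'ROWS' [FORCE]. ROWS is JSON, a list that holds one entry, the list of rows, each a list of 5 numbers: the shift along the tool's x, y, z in cm, then the turn about the tool's z in units of 5 degrees (1.0 is 5 degrees), then the opening, from 0 (shut) to 1 (fully open). A call has exactly 8 rows; each row is the pose to reach, as a shift and turn from the pose commanded when the call began, along the tool's axes at that moment; what a row does not reach only later rows make up. A row lasts 1/12 s, in which the tool goes at most 41.7 mm and 7.16 degrees, less where a joint would pass 70% of its speed; a pose out of reach is approached as far as the arm can. A call with a gripper value outside its range is refused whole. The fingers move at their own pace and stop on an object; FORCE is the grip in N (left out, the last holds). Time passes only in rows, so rows that repeat a pose let the fingers close, or fill a call up. It gives the time, the measured TCP pose, the force, the opening and the grip force at its end, in the units of the state.
- read_state(): the state, without advancing time (a new reading comes with each control period).
- camera(name): name is "side" or "top" or "wrist"; returns the picture (420x560x3 uint8, red, green, blue); there is no depth.
- get_calibration(name): a dict with "fovy" (degrees; the focal length in pixels is half the picture's height over the tangent of half this angle, whatever the lens; pixels are square), "cx", "cy" (the principal point, pixels), "pose" (4x4, takes a point from camera to world coordinates); the wrist camera has in their place "tool_from_camera" (4x4, takes a point from camera to tool coordinates, whose origin is the TCP and whose axes are the flange's). Camera axes: x right, y down, z forward; pixel columns grow to the right and rows downward; lengths in m; the calibration is good to about 2 mm. A picture is of the moment at which its call begins: read the wrist's pose just before it. get_calibration takes no time and is no camera call.
- hand_in(): hands the job in; it is judged then, once.
Trained networks look in the newest picture that a camera, given by its name, has taken for a name from the list of things; names that differ only in an ending like _2 or _b are one class to them, and where a whole thing is asked for, a point or a joint stands for the part that bears it (a point fixed in the world has none). Each returns a list of dicts, best first, with "score" (0 to 1); they miss things now and then, are a little off and sometimes report something else, mostly with a low value. They report only what shows in the picture. A call takes as long as a camera call. They do not tell look-alikes from the thing itself.
- search_frame(camera, name): "rect" ([centre column, centre row, width, height] in pixels, round what is visible of it).
- tip_of(camera, name): "centre" ([column, row] in pixels: a listed point, or the origin of a listed thing).
The state is a dict: "time_s": time; "joint_positions": joint angles; "joint_vel": joint speeds; "joint_efforts": joint torques, N m; "ee_pos": TCP position; "eef_rot": TCP orientation; "contact_force": force on the tool from outside, world axes, zero at the start; "wrist_torque": the same for the moment, N m; "width": opening from 0.0 (shut) to 1.0 (fully open); "grip_force": force on a finger pad.
Only numpy, scipy, OpenCV 4.12 (cv2) and the standard library are available. Lean on these libraries where they do the work, as an engineer would, in place of code of your own. Each camera call takes 0.05 s, during which the arm holds its last target. There are 200 camera calls.

## Working session

There is one attempt and no reset: what is moved stays moved. The work goes in short steps, Python scripts to look and compute and a shell command to move; the robot and the scene stay as the last step left them, time stands still between calls to the robot, and variables do not carry over. Pictures are saved under pics/ and viewed, at most 10 in all, crops included, and the job is handed in when it is done.

```bash
mkdir -p pics
cat > h.py <<'E'
from plant import *
import numpy as np, cv2
from scipy.spatial.transform import Rotation as R
def campose(n,s=None):
    c=get_calibration(n)
    if n!='wrist': return c,np.array(c['pose'])
    s=s or read_state(); T=np.eye(4); T[:3,:3]=R.from_quat(s['eef_rot']).as_matrix(); T[:3,3]=s['ee_pos']
    return c,T@np.array(c['tool_from_camera'])
def foc(c): return 210/np.tan(np.radians(c['fovy'])/2)
def onplane(n,px,z,s=None):
    c,P=campose(n,s); f=foc(c)
    d=P[:3,:3]@np.array([(px[0]-c['cx'])/f,(px[1]-c['cy'])/f,1]); o=P[:3,3]
    return o+d*(z-o[2])/d[2]
def proj(n,p,s=None):
    c,P=campose(n,s); q=np.linalg.inv(P)@np.append(p,1); f=foc(c)
    return np.array([c['cx']+f*q[0]/q[2],c['cy']+f*q[1]/q[2]])
def tri(obs):  # list of (cam,px)
    A=np.zeros((3,3));b=np.zeros(3)
    for n,px in obs:
        o=campose(n)[1][:3,3]; d=onplane(n,px,-1)-o; d/=np.linalg.norm(d); M=np.eye(3)-np.outer(d,d); A+=M;b+=M@o
    return np.linalg.solve(A,b)
def save(n,f):
    im=camera(n); cv2.imwrite('pics/'+f,im[:,:,::-1]); return im
E
python3 - <<'E'
from h import *
np.set_printoptions(precision=3,suppress=True)
a=save('top','top0.png');b=save('side','side0.png')
cv2.imwrite('pics/both.png',cv2.resize(np.hstack([a,b])[:,:,::-1],(800,300)))
for n in ('top','side'):
    c,P=campose(n); print(n,foc(c),c['cx'],c['cy'],P)
    for t in ['seat','drum_axis','press_pad','pawl_tail','block_mid','clear_spot','wax_tin','oak_offcut','glue_bottle','cork_block','abrasive_pad','tape_ring']:
        print(n,t,[(np.round(x['centre']),round(x['score'],2)) for x in tip_of(n,t)[:4]])
print(read_state())
E
```

```text
top 539.605192028667 279.4270918591235 207.53841910774884 [[-0.    -0.993  0.122  0.392]
 [-1.     0.     0.002  0.026]
 [-0.002 -0.122 -0.993  1.419]
 [ 0.     0.     0.     1.   ]]
top seat [(array([335., 242.]), 0.56)]
top drum_axis [(array([342., 192.]), 0.93)]
top press_pad [(array([336., 259.]), 0.69)]
top pawl_tail [(array([338., 153.]), 0.47)]
top block_mid [(array([333., 295.]), 0.6), (array([340., 247.]), 0.59), (array([278., 174.]), 0.52)]
top clear_spot [(array([241., 204.]), 0.82)]
top wax_tin [(array([229., 250.]), 0.81)]
top oak_offcut [(array([193., 256.]), 0.9), (array([279., 138.]), 0.51)]
top glue_bottle [(array([245., 133.]), 0.97)]
top cork_block [(array([278., 135.]), 0.62)]
top abrasive_pad [(array([225., 157.]), 0.88)]
top tape_ring [(array([339., 258.]), 0.68), (array([239., 285.]), 0.53)]
side 474.31992152571866 282.83767825425554 210.77270107996034 [[-0.976 -0.098  0.193  0.387]
 [-0.216  0.483 -0.848  0.84 ]
 [-0.01  -0.87  -0.493  0.533]
 [ 0.     0.     0.     1.   ]]
side seat [(array([342., 201.]), 0.58)]
side drum_axis [(array([284., 172.]), 0.62)]
si
[... 322 characters left out ...]
.79), (array([245., 155.]), 0.34)]
side glue_bottle [(array([170., 254.]), 0.61)]
side cork_block [(array([198., 227.]), 0.95)]
side abrasive_pad [(array([193., 270.]), 0.63)]
side tape_ring [(array([380., 284.]), 0.79)]
{'time_s': 1.3, 'joint_positions': array([-1.252,  0.353,  1.633,  0.   ,  1.155, -0.002]), 'joint_vel': array([ 0.001,  0.002,  0.   , -0.   , -0.   , -0.001]), 'joint_efforts': array([  0.002, -59.376, -33.457,   0.07 ,   0.016,  -0.   ]), 'ee_pos': array([ 0.197, -0.593,  0.215]), 'eef_rot': array([0.987, 0.16 , 0.   , 0.   ]), 'contact_force': array([-0.179,  0.485,  0.79 ]), 'wrist_torque': array([ 0.018, -0.07 , -0.02 ]), 'grip_force': 0.0, 'width': 1.0005866024211207}
```

View pics/top0.png

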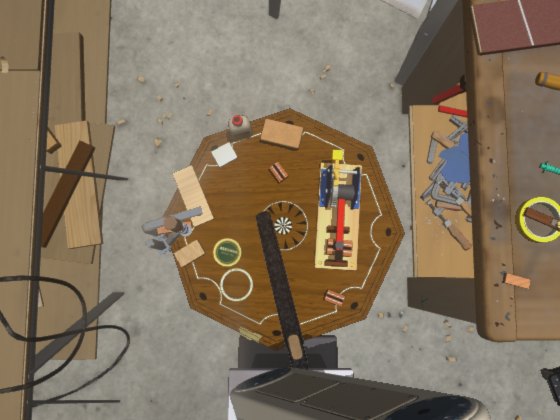

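View pics/side0.png

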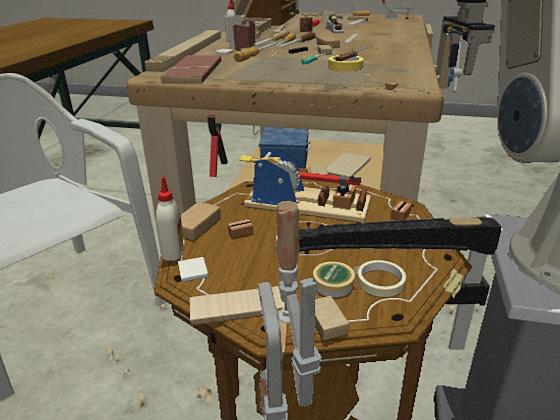

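The top view shows the jig on the right: base about (337,216), tail (338,153), drum (342,192), pad and foot around (340,247). There are three striped blocks at (340,247), (278,172) and (334,297). The one in the seat under the foot, (340,247), is the target because it fits the description, and I'll check it in a close crop. The bar clamp runs (265,215)–(297,355), and the clear spot is (241,204).

Run:
```python
from h import *
np.set_printoptions(precision=3,suppress=True)
a=cv2.imread('pics/top0.png');b=cv2.imread('pics/side0.png')
c=np.vstack([cv2.resize(a[145:275,255:395],(560,520),interpolation=cv2.INTER_CUBIC)])
d=cv2.resize(b[140:250,225:425],(800,440),interpolation=cv2.INTER_CUBIC)
cv2.imwrite('pics/c1.png',cv2.resize(np.hstack([c[:440],d]),None,fx=.588,fy=.588))
g={'seat':((335,242),.014),'drum':((342,192),.07),'pad':((336,259),.0765),'tail':((338,153),.11),'block':((340,247),.029),'clear':((241,204),0),'tin':((229,250),0)}
for k,(p,z) in g.items(): print(k,onplane('top',p,z))
print('side'); 
for k,p,z in [('drum',(284,172),.07),('pad',(352,175),.0765),('block',(344,193),.029),('clear',(263,266),0),('b2',(399,212),.015),('b3',(239,229),.015)]: print(k,onplane('side',p,z))
# yaw from base corners (yellow) in top
hsv=cv2.cvtColor(a,cv2.COLOR_BGR2HSV)
m=cv2.inRange(hsv,(15,50,180),(32,200,255)); m[:,:305]=0;m[:,375:]=0;m[:150]=0;m[280:]=0
m[:162]=0
m=cv2.morphologyEx(m,cv2.MORPH_CLOSE,np.ones((25,25)))
pts=cv2.findNonZero(m); r=cv2.minAreaRect(pts); bx=cv2.boxPoints(r); print(bx)
w=np.array([onplane('top',q,.014) for q in bx]); print(w, w.mean(0)); 
print([np.linalg.norm(w[i]-w[i-1]) for i in range(4)],[np.degrees(np.arctan2(*(w[i]-w[i-1])[1::-1])) for i in range(4)])
```

```text
seat [ 0.474 -0.116  0.014]
drum [ 0.597 -0.13   0.07 ]
pad [ 0.428 -0.112  0.077]
tail [ 0.688 -0.117  0.11 ]
block [ 0.46  -0.127  0.029]
clear [0.576 0.13  0.   ]
tin [0.454 0.161 0.   ]
side
drum [ 0.605 -0.136  0.07 ]
pad [ 0.449 -0.136  0.077]
block [ 0.465 -0.137  0.029]
clear [0.587 0.137 0.   ]
b2 [ 0.339 -0.097  0.015]
b3 [0.663 0.041 0.015]
[[313.702 275.859]
 [320.738 160.943]
 [377.464 164.416]
 [370.429 279.332]]
[[ 0.387 -0.06   0.014]
 [ 0.689 -0.081  0.014]
 [ 0.679 -0.231  0.014]
 [ 0.378 -0.206  0.014]] [ 0.533 -0.145  0.014]
[np.float64(0.14652902495366527), np.float64(0.3029247866205365), np.float64(0.15039928886635823), np.float64(0.3026800148333169)] [np.float64(86.51502078715937), np.float64(-3.980935219058332), np.float64(-93.60043007084003), np.float64(175.2860122866945)]
```

View pics/c1.png

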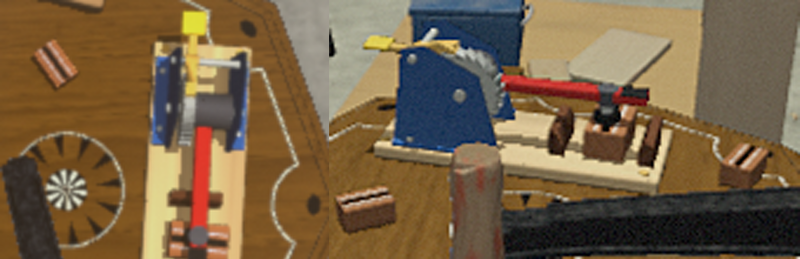

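```bash
cat >> h.py <<'E'
def go(p,yaw=None):
    s=read_state(); M=R.from_quat(s['eef_rot']).as_matrix(); d=M.T@(np.array(p)-s['ee_pos'])*100
    y=np.degrees(np.arctan2(M[1,0],M[0,0])); print('shift cm',d.round(2),'turn',None if yaw is None else round(-(yaw-y)/5,2),'yaw',round(y,2),'t',s['time_s'])
E
python3 - <<'E'
from h import *
np.set_printoptions(precision=3,suppress=True)
print(np.array(get_calibration('wrist')['tool_from_camera']),foc(get_calibration('wrist')))
go((.5,-.13,.33),-3)
E
```

```text
[[-0.001 -0.972 -0.235  0.066]
 [ 1.    -0.001 -0.001 -0.   ]
 [ 0.001 -0.235  0.972 -0.17 ]
 [ 0.     0.     0.     1.   ]] 312.1621382634547
shift cm [ 43.35 -34.4  -11.54] turn 4.28 yaw 18.38 t 1.3
```

```bash
python3 -m crank '[[[2,-2,-3,0.5,1],[5,-4,-6,1,1],[8,-6.5,-9,2,1],[11,-9,-11.5,3,1],[14,-11.5,-11.5,4,1],[17,-13.5,-11.5,4.3,1],[20,-16,-11.5,4.3,1],[23,-18.2,-11.5,4.3,0]]]' 20; python3 -c "
from h import *
go((.5,-.13,.33),-3)"
```

```text
time_s: 1.97
ee_pos: [0.3586, -0.3462, 0.3302]
eef_rot: [1.0, -0.028, 0.0, 0.0]
contact_force: [0.6, -0.7, 0.1]
width: 0.951
grip_force: 0.0
shift cm [ 1.293e+01 -2.237e+01  2.000e-02] turn -0.03 yaw -3.16 t 1.9667
```

```bash
python3 -m crank '[[[2,-3.3,0,0,0],[4,-6.7,0,0,0],[6,-10,0,0,0],[8,-13.3,0,0,0],[10,-16.7,0,0,0],[12,-20.5,0,0,0],[13,-22.4,0,0,0],[13,-22.4,0,0,0]]]'
cat > m.py <<'E'
from h import *
np.set_printoptions(precision=4,suppress=True)
import sys
s=read_state(); a=save('wrist',sys.argv[1])
H={'seat':.014,'drum_axis':.07,'press_pad':.0765,'pawl_tail':.11,'block_mid':.029,'clear_spot':0}
for t,z in H.items():
    print(t,[(np.round(x['centre']),round(x['score'],2),onplane('wrist',x['centre'],z,s)) for x in tip_of('wrist',t)[:3]])
E
python3 m.py w1.png
```

```text
time_s: 2.63
ee_pos: [0.5018, -0.1277, 0.3296]
eef_rot: [1.0, -0.025, 0.0, -0.001]
contact_force: [0.1, 0.1, 0.1]
width: 0.37
grip_force: 0.0
seat [(array([278., 205.]), 0.7, array([ 0.4616, -0.1171,  0.014 ]))]
drum_axis [(array([281., 110.]), 0.88, array([ 0.6009, -0.1288,  0.07  ]))]
press_pad [(array([279., 226.]), 0.91, array([ 0.4436, -0.118 ,  0.0765]))]
pawl_tail [(array([264.,  28.]), 0.75, array([ 0.6864, -0.1154,  0.11  ]))]
block_mid [(array([284., 205.]), 0.91, array([ 0.4633, -0.1258,  0.029 ])), (array([171.,  76.]), 0.89, array([0.6577, 0.0225, 0.029 ])), (array([278., 278.]), 0.66, array([ 0.3415, -0.1102,  0.029 ]))]
clear_spot [(array([113., 136.]), 0.89, array([ 0.5811,  0.1343, -0.    ]))]
```

View pics/w1.png

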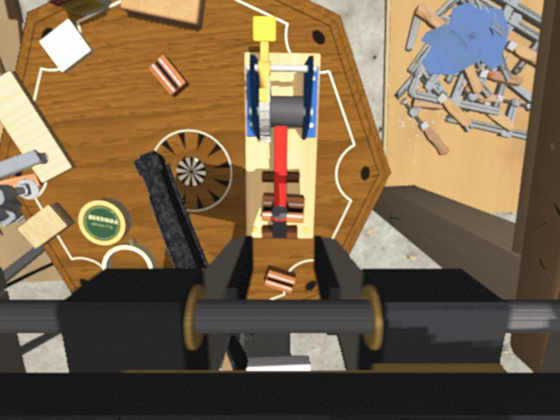

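The wrist view shows the jig nearly parallel to the picture columns, with base edges at columns 246 and 318, tail (264,28), drum (282,110), block/foot (283,205), and look-alike blocks at (168,75) and (280,279).

Run:
```python
from h import *
np.set_printoptions(precision=4,suppress=True)
for p,z in [((246.5,150),.014),((246.5,235),.014),((318.5,150),.014),((317.5,235),.014),((282,238),.014),((283,52),.014),((264,28),.11),((280,140),.076),((280,205),.076)]: print(p,onplane('wrist',p,z))
a=cv2.imread('pics/w1.png')
cv2.imwrite('pics/c2.png',cv2.resize(a[10:250,235:330],None,fx=2.5,fy=2.5,interpolation=cv2.INTER_CUBIC))
```

```text
(246.5, 150) [ 0.5471 -0.0786  0.014 ]
(246.5, 235) [ 0.4113 -0.0671  0.014 ]
(318.5, 150) [ 0.5408 -0.1885  0.014 ]
(317.5, 235) [ 0.4047 -0.1827  0.014 ]
(282, 238) [ 0.4029 -0.1246  0.014 ]
(283, 52) [ 0.681  -0.1421  0.014 ]
(264, 28) [ 0.6841 -0.1209  0.11  ]
(280, 140) [ 0.5599 -0.1312  0.076 ]
(280, 205) [ 0.4719 -0.126   0.076 ]
```

View pics/c2.png

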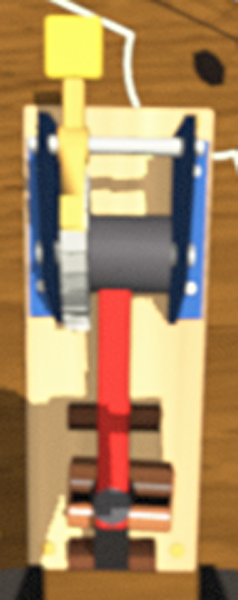

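```bash
python3 -c "
from h import *
go((.688,-.120,.16),-3.5);print(read_state()['width'])"
```

```text
shift cm [18.76 -2.3  16.97] turn 0.06 yaw -3.22 t 2.9833
0.06570261895084899
```

```bash
python3 -m crank '[[[3,-0.3,2.5,0,0],[6,-0.6,5,0,0],[9,-1,7.5,0,0],[12,-1.3,10,0,0],[15,-1.7,12.5,0,0],[17.5,-2.2,15,0,0],[18.8,-2.3,17,0,0],[18.8,-2.3,17,0,0]]]'; python3 m.py w2.png;  python3 -c "
from h import *
go((.688,-.120,.10),-3.5);print(read_state()['width'],read_state()['ee_pos'])"
```

```text
time_s: 3.65
ee_pos: [0.6883, -0.119, 0.1543]
eef_rot: [1.0, -0.028, -0.003, -0.0]
contact_force: [-1.2, 0.9, -1.1]
width: 0.006
grip_force: 0.0
seat []
drum_axis []
press_pad []
pawl_tail [(array([276., 230.]), 0.71, array([ 0.6884, -0.113 ,  0.11  ]))]
block_mid [(array([140., 230.]), 0.63, array([0.6706, 0.0243, 0.029 ]))]
clear_spot []
shift cm [-0.11  0.1   6.17] turn 0.07 yaw -3.15 t 4.0
0.006744420482014613 [ 0.68901825 -0.11905454  0.16166628]
```

```bash
python3 -m crank '[[[0,-0.4,2.5,0,0],[0,-0.4,4.2,0,0],[0,-0.4,5,0,0],[0,-0.4,5.5,0,0],[0,-0.4,6,0,0],[0,-0.4,6.3,0,0],[0,-0.4,6.5,0,0],[0,-0.4,6.5,0,0]]]'; python3 -m crank '[[[0,0,0.1,0,0],[0,0,0.1,0,0],[0,0,0.1,0,0],[0,0,0.1,0,0],[0,0,0.1,0,0],[0,0,0.1,0,0],[0,0,0.1,0,0],[0,0,0.1,0,0]]]'
python3 - <<'E'
from h import *
a=save('side','s2.png')
for t in ['press_pad','pawl_tail','drum_axis']: print(t,tip_of('side',t)[:2])
cv2.imwrite('pics/c3.png',cv2.resize(a[90:250,200:420,::-1],None,fx=3,fy=3))
E
```

```text
time_s: 4.67
ee_pos: [0.6892, -0.1147, 0.0948]
eef_rot: [1.0, -0.027, 0.0, 0.0]
contact_force: [-0.3, -0.2, 0.1]
width: 0.004
grip_force: 0.5
time_s: 5.33
ee_pos: [0.6892, -0.1146, 0.0936]
eef_rot: [1.0, -0.027, 0.0, 0.0]
contact_force: [0.3, 0.8, -0.1]
width: 0.004
grip_force: 0.5
press_pad [{'centre': [301.8, 104.0], 'score': 0.73}, {'centre': [266.2, 265.7], 'score': 0.39}]
pawl_tail [{'centre': [245.4, 164.0], 'score': 0.57}]
drum_axis [{'centre': [285.6, 170.8], 'score': 0.71}]
```

View pics/c3.png

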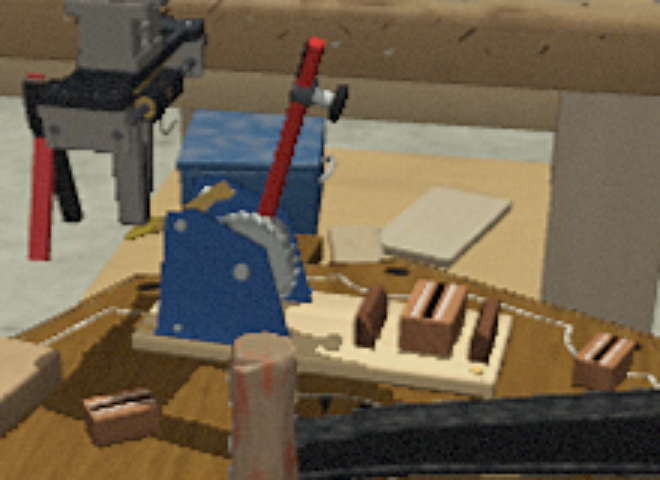

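The side view shows the red arm fully up (pad about (302,104)), with the fingers on the pawl's tail and the block in the seat clear to take. Lift now.

```bash
python3 -m crank '[[[0,0,-2,0,0],[0,0,-5,0,0],[0,0,-9,0,0],[0,0,-13,0,0],[0,0,-17,0,0],[0,0,-20,0,0],[0,0,-22.5,0,0.5],[0,0,-23,0,1]]]'; python3 -c "
from h import *
print(read_state()['joint_positions']); go((.455,-.124,.30),176.5)"
```

```text
time_s: 6.2
ee_pos: [0.6908, -0.1148, 0.3292]
eef_rot: [1.0, -0.027, 0.003, 0.0]
contact_force: [0.5, 0.4, 0.6]
width: 0.129
grip_force: 0.0
[-1.66842568e-01  3.92532089e-01  1.32540020e+00  1.39020014e-04
  1.41664243e+00  1.45837084e+00]
shift cm [-23.51   2.2    2.75] turn -35.92 yaw -3.12 t 6.2
```

```bash
python3 -m crank '[[[-3,0.3,0,-1.4,1],[-6,0.6,0,-2.8,1],[-9,0.9,0,-4.2,1],[-12,1.2,0,-5.6,1],[-15,1.5,0,-7,1],[-18,1.8,0,-8.4,1],[-21,2,0,-9.8,1],[-23.5,2.2,0,-11.2,1]]]'
python3 -m crank '[[[0,0,0,-1.4,1],[0,0,0,-2.8,1],[0,0,0,-4.2,1],[0,0,0,-5.6,1],[0,0,0,-7,1],[0,0,0,-8.4,1],[0,0,0,-9.8,1],[0,0,0,-11.2,1]]]'
python3 -m crank '[[[0,0,0,-1.4,1],[0,0,0,-2.8,1],[0,0,0,-4.2,1],[0,0,0,-5.6,1],[0,0,0,-7,1],[0,0,0,-8.4,1],[0,0,0,-9.8,1],[0,0,0,-11.2,1]]]'
python3 -c "
from h import *
go((.455,-.124,.22),176.5)"
```

```text
time_s: 6.87
ee_pos: [0.4507, -0.1234, 0.3223]
eef_rot: [0.894, 0.448, -0.001, -0.001]
contact_force: [-0.5, -0.1, 1.3]
width: 0.706
grip_force: 0.0
time_s: 7.53
ee_pos: [0.4526, -0.1235, 0.3224]
eef_rot: [0.579, 0.815, -0.0, -0.001]
contact_force: [0.1, 0.3, -1.2]
width: 1.002
grip_force: 0.0
time_s: 8.2
ee_pos: [0.4527, -0.1235, 0.3224]
eef_rot: [0.129, 0.992, 0.0, -0.001]
contact_force: [-0.5, -0.0, -0.5]
width: 0.999
grip_force: 0.0
shift cm [-2.600e-01  1.000e-02  1.024e+01] turn -2.25 yaw 165.23 t 8.2
```

```bash
python3 -m crank '[[[0,0,2,-1.3,1],[0,0,4,-2.2,1],[0,0,6,-2.2,1],[0,0,8,-2.2,1],[0,0,10,-2.2,1],[0,0,12,-2.2,1],[0,0,13,-2.2,1],[0,0,13,-2.2,1]]]'; python3 m.py w3.png
python3 -c "
from h import *
go((.465,-.125,.10),176.5)"
```

```text
time_s: 8.87
ee_pos: [0.4513, -0.1231, 0.191]
eef_rot: [0.036, 0.999, 0.001, -0.002]
contact_force: [-0.9, 0.0, -0.3]
width: 1.002
grip_force: 0.0
seat []
drum_axis [(array([290., 338.]), 0.84, array([ 0.5952, -0.1262,  0.07  ]))]
press_pad []
pawl_tail []
block_mid [(array([284.,  83.]), 0.96, array([ 0.3353, -0.1126,  0.029 ])), (array([415., 346.]), 0.82, array([0.6461, 0.0244, 0.029 ])), (array([282., 206.]), 0.65, array([ 0.4598, -0.1238,  0.029 ]))]
clear_spot []
shift cm [-1.1  -0.03  9.45] turn -0.12 yaw 175.88 t 9.2167
```

View pics/w3.png

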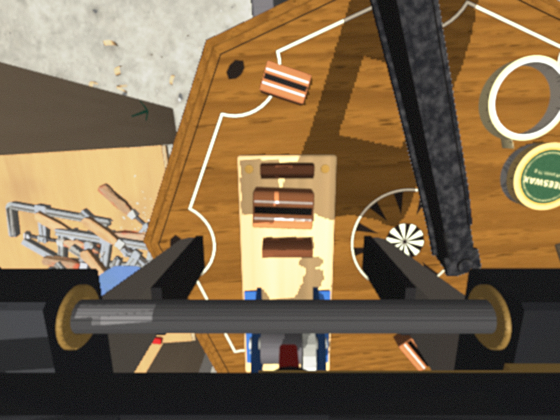

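The block lies at (283,208) between the cheeks at (287,171) and (287,247). The base edges are at columns 239 and 336, and the smaller look-alike is at (286,83).

Run:
```python
from h import *
np.set_printoptions(precision=4,suppress=True)
for n,p,z in [('bl',(283,208),.044),('bl_left',(253,208),.044),('bl_right',(314,208),.044),('ck1',(287,171),.04),('ck2',(287.5,247),.04),('eL',(239,200),.014),('eR',(336.5,200),.014),('near',(287,156.5),.014),('c',(238,156.5),.014),('c2',(336,156.5),.014)]: print(n,onplane('wrist',p,z))
```

```text
bl [ 0.4633 -0.1242  0.044 ]
bl_left [ 0.461  -0.1557  0.044 ]
bl_right [ 0.4657 -0.0916  0.044 ]
ck1 [ 0.4253 -0.1173  0.04  ]
ck2 [ 0.5086 -0.1225  0.04  ]
eL [ 0.4573 -0.1743  0.014 ]
eR [ 0.4654 -0.0629  0.014 ]
near [ 0.4122 -0.116   0.014 ]
c [ 0.4082 -0.1702  0.014 ]
c2 [ 0.4161 -0.0618  0.014 ]
```

```bash
python3 -c "
from h import *
go((.463,-.124,.024),176);print(read_state()['ee_pos'])"
```

```text
shift cm [-0.88  0.06 17.05] turn -0.02 yaw 175.88 t 9.2167
[ 0.45387092 -0.1238854   0.19451235]
```

```bash
python3 -m crank '[[[-0.4,0,3,0,1],[-0.9,0.05,6,0,1],[-0.9,0.05,9,0,1],[-0.9,0.05,12,0,1],[-0.9,0.05,14.5,0,1],[-0.9,0.05,16,0,1],[-0.9,0.05,16.7,0,1],[-0.9,0.05,16.7,0,1]]]'; python3 -c "
from h import *
go((.463,-.124,.024),176);go((.463,-.124,.024),176);go((.463,-.124,.024),176)"
python3 -m crank '[[[0,0,0,0,0.5],[0,0,0,0,0.5],[0,0,0,0,0.5],[0,0,0,0,0.5],[0,0,0,0,0.5],[0,0,0,0,0.5],[0,0,0,0,0.5],[0,0,0,0,0.5]]]' 20
```

```text
time_s: 9.88
ee_pos: [0.4617, -0.1237, 0.0257]
eef_rot: [0.036, 0.999, 0.0, -0.001]
contact_force: [-0.7, -0.3, -0.2]
width: 0.998
grip_force: 0.0
shift cm [-0.13 -0.02  0.17] turn -0.02 yaw 175.88 t 9.8833
shift cm [-0.13 -0.02  0.17] turn -0.02 yaw 175.88 t 9.8833
shift cm [-0.13 -0.02  0.17] turn -0.02 yaw 175.88 t 9.8833
time_s: 10.55
ee_pos: [0.463, -0.1241, 0.0275]
eef_rot: [0.036, 0.999, -0.0, 0.001]
contact_force: [-1.3, -0.2, 7.1]
width: 0.697
grip_force: 19.8
```

```bash
python3 -m crank '[[[0,0,-1.5,0,0.5],[0,0,-4,0,0.5],[0,0,-7.5,0,0.5],[0,1,-11,0,0.5],[0,3,-14,0,0.5],[0,6,-15,1.3,0.5],[0,9.5,-15,2.6,0.5],[0,13,-15,3.9,0.5]]]' 25
python3 -c "
from h import *
go((.581,.134,.14),86);print(read_state()['width'])"
```

```text
time_s: 11.22
ee_pos: [0.4721, 0.0051, 0.1781]
eef_rot: [0.205, 0.979, 0.0, 0.001]
contact_force: [0.4, -0.6, -1.2]
width: 0.699
grip_force: 24.8
shift cm [-4.78 16.17  3.85] turn 14.06 yaw 156.31 t 11.2167
0.6989595974501674
```

```bash
python3 -m crank '[[[-0.6,2,0,1.4,0.5],[-1.2,4.5,0,2.8,0.5],[-2,7,0,4.2,0.5],[-2.6,9.5,0,5.6,0.5],[-3.3,12,0,7,0.5],[-4.2,14.5,0,8.4,0.5],[-4.8,16.2,0,9.8,0.5],[-4.8,16.2,0,11.2,0.5]]]'
python3 - <<'E'
from h import *
np.set_printoptions(precision=4,suppress=True)
go((.581,.134,.10),86); s=read_state(); save('wrist','w4.png')
print([(x['score'],onplane('wrist',x['centre'],0,s)) for x in tip_of('wrist','clear_spot')[:2]])
print([(x['score'],onplane('wrist',x['centre'],0,s)) for x in tip_of('wrist','wax_tin')[:2]])
E
```

```text
time_s: 11.88
ee_pos: [0.5819, 0.1365, 0.1767]
eef_rot: [0.64, 0.768, 0.001, 0.0]
contact_force: [-0.9, -1.6, -1.1]
width: 0.697
grip_force: 24.8
shift cm [-0.23 -0.15  7.67] turn 2.89 yaw 100.43 t 11.8833
[(0.76, array([0.5804, 0.14  , 0.    ]))]
[(0.96, array([0.4495, 0.162 , 0.    ]))]
```

View pics/w4.png

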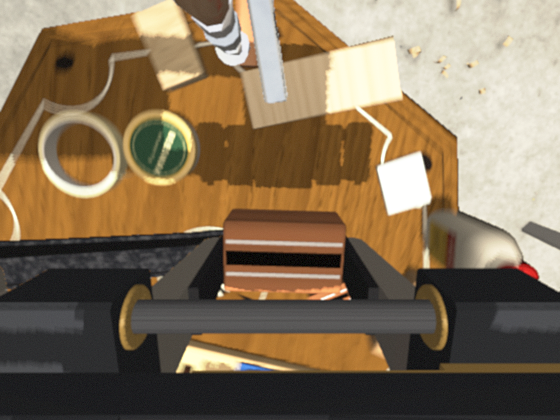

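Run:
```python
from h import *
np.set_printoptions(precision=4,suppress=True)
print(tri([('top',(202,210)),('wrist',(275,100))]))
print(tri([('top',(202,210)),('side',(307,284))]))
for z in (.03,.1,.15,.2): print(z,onplane('top',(202,210),z),proj('side',onplane('top',(202,210),z)),proj('wrist',onplane('top',(202,210),z)))
a=cv2.imread('pics/top0.png')[195:260,135:255]; b=cv2.imread('pics/side0.png')[200:345,180:370]
cv2.imwrite('pics/c4.png',np.hstack([cv2.resize(a,(480,260)),cv2.resize(b,(341,260))])[:,:800])
```

```text
[0.5543 0.2278 0.0432]
[0.5211 0.2244 0.0434]
0.03 [0.5561 0.229  0.03  ] [266.4423 285.5719] [277.4621 101.4077]
0.1 [0.5478 0.2188 0.1   ] [271.7752 248.2321] [262.3415 103.3767]
0.15 [0.5419 0.2114 0.15  ] [275.8225 219.8944] [244.995  105.6355]
0.2 [0.5359 0.2041 0.2   ] [280.0861 190.0418] [215.9274 109.4206]
```

View pics/c4.png

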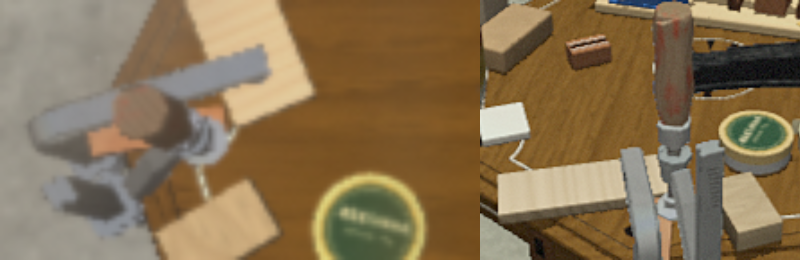

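```bash
python3 -m crank '[[[0,0,2,1.4,0.5],[-0.1,0,4.5,2.9,0.5],[-0.1,0,7.5,2.9,0.5],[-0.1,0,10.5,2.9,0.5],[-0.1,0,13.5,2.9,0.5],[-0.1,0,15.2,2.9,0.5],[-0.1,0,15.9,2.9,0.5],[-0.1,0,15.9,2.9,0.5]]]'
```

```text
time_s: 12.7
ee_pos: [0.5784, 0.1321, 0.0162]
eef_rot: [0.729, 0.684, -0.001, -0.001]
contact_force: [-0.1, 0.8, -1.7]
width: 0.692
grip_force: 24.8
```

Lower a little, open, lift.

```bash
python3 -m crank '[[[0,0,0.2,0,0.5],[0,0,0.4,0,0.5],[0,0,0.4,0,0.82],[0,0,0.4,0,0.82],[0,0,0.4,0,0.82],[0,0,0.4,0,0.82],[0,0,-1,0,0.82],[0,0,-4,0,0.82]]]'
python3 -m crank '[[[0,0,-4,0,0.7],[0,0,-7,-1.4,0.7],[0,0,-7,-2.8,0.7],[0,0,-7,-4.2,0.7],[0,0,-7,-5.6,0.7],[0,0,-7,-7,0.7],[0,0,-7,-8.4,0.7],[0,0,-7,-9.8,0.7]]]'
python3 -m crank '[[[0,0,0,-1.4,0.7],[0,0,0,-2.8,0.7],[0,0,0,-4.2,0.7],[0,0,0,-5.6,0.7],[0,0,0,-7,0.7],[0,0,0,-8.2,0.7],[0,0,0,-8.2,0.7],[0,0,0,-8.2,0.7]]]'
python3 - <<'E'
from h import *
np.set_printoptions(precision=4,suppress=True)
s=read_state(); save('wrist','w5.png'); print(s['ee_pos'],s['width'])
print([(x['score'],x['centre'],onplane('wrist',x['centre'],.015,s)) for x in tip_of('wrist','block_mid')[:3]])
E
```

```text
time_s: 13.37
ee_pos: [0.5775, 0.1324, 0.0553]
eef_rot: [0.73, 0.683, -0.002, -0.001]
contact_force: [-1.0, 0.2, -0.0]
width: 0.822
grip_force: 0.0
time_s: 14.03
ee_pos: [0.58, 0.133, 0.1279]
eef_rot: [0.378, 0.926, 0.0, 0.0]
contact_force: [-1.0, -0.2, -0.1]
width: 0.7
grip_force: 0.0
time_s: 14.7
ee_pos: [0.58, 0.133, 0.1278]
eef_rot: [0.035, 0.999, 0.0, 0.0]
contact_force: [-1.0, -0.6, -0.1]
width: 0.701
grip_force: 0.0
[0.58   0.133  0.1278] 0.7008439116880155
[]
```

View pics/w5.png

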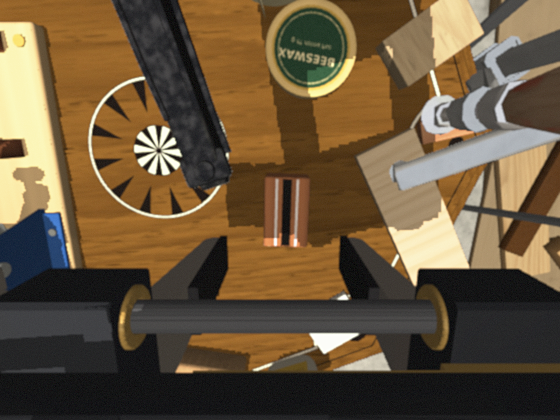

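The block lies flat at (287,212), its length along the picture's columns, with clear table on both sides for the fingers.

Run:
```python
from h import *
for p in [(287,180),(287,212),(287,243)]: print(onplane('wrist',p,.03))
p=onplane('wrist',(287,212),.03); go((p[0],p[1],.012),176)
```

```text
[0.55261709 0.13871717 0.03      ]
[0.58094381 0.1368018  0.03      ]
[0.60975332 0.13485378 0.03      ]
shift cm [-0.07  0.39 11.57] turn 0.0 yaw 176.0 t 14.8
```

```bash
python3 -m crank '[[[0,0.2,3,0,0.7],[0,0.2,6,0,0.7],[0,0.2,8.5,0,0.7],[0,0.2,10.3,0,0.7],[0,0.2,11.2,0,0.7],[0,0.2,11.5,0,0.7],[0,0.2,11.5,0,0.25],[0,0.2,11.5,0,0.25]]]' 20
python3 -m crank '[[[0,0,0,0,0.25],[0,0,0,0,0.25],[0,0,0,0,0.25],[0,0,0,0,0.25],[0,0,-2,0,0.25],[0,0,-6,0,0.25],[0,0,-10,0,0.25],[0,0,-14,0,0.25]]]' 25
python3 -c "
from h import *
go((.45,.0,.16),176);print(read_state()['width'])"
```

```text
time_s: 15.47
ee_pos: [0.5809, 0.1351, 0.0135]
eef_rot: [0.034, 0.999, 0.0, 0.001]
contact_force: [-0.2, 0.1, -0.0]
width: 0.579
grip_force: 0.0
time_s: 16.13
ee_pos: [0.5794, 0.1347, 0.1541]
eef_rot: [0.033, 0.999, -0.0, -0.001]
contact_force: [1.3, 0.9, -0.6]
width: 0.435
grip_force: 24.8
shift cm [ 12.01 -14.31  -0.58] turn 0.04 yaw 176.19 t 16.1333
0.43545980519911
```

```bash
python3 -m crank '[[[2,-2,-0.5,0,0.25],[4.5,-4,-0.5,0,0.25],[7,-6.5,-0.5,0,0.25],[9.5,-9,-0.5,0,0.25],[11.5,-12,-0.5,0,0.25],[12,-14.5,-0.5,0,0.25],[12,-16,-0.5,0,0.25],[12,-16,-0.5,0,0.25]]]'
python3 - <<'E'
from h import *
np.set_printoptions(precision=4,suppress=True)
import json
s=read_state(); s=read_state(); a=save('wrist','w6.png'); print(s['ee_pos'],s['time_s'])
print([(x['score'],x['centre'],onplane('wrist',x['centre'],.014,s)) for x in tip_of('wrist','seat')[:3]])
print([(x['score'],x['centre'],onplane('wrist',x['centre'],.07,s)) for x in tip_of('wrist','drum_axis')[:3]])
cv2.imwrite('pics/w6c.png',cv2.resize(a[100:400,60:360,::-1],None,fx=2,fy=2))
E
```

```text
time_s: 16.8
ee_pos: [0.4489, -0.0189, 0.158]
eef_rot: [0.034, 0.999, -0.0, 0.0]
contact_force: [0.1, -0.1, -0.9]
width: 0.435
grip_force: 24.8
[ 0.4489 -0.0189  0.158 ] 16.8
[(0.6, [187.5, 222.3], array([ 0.4651, -0.1196,  0.014 ]))]
[]
```

View pics/w6c.png

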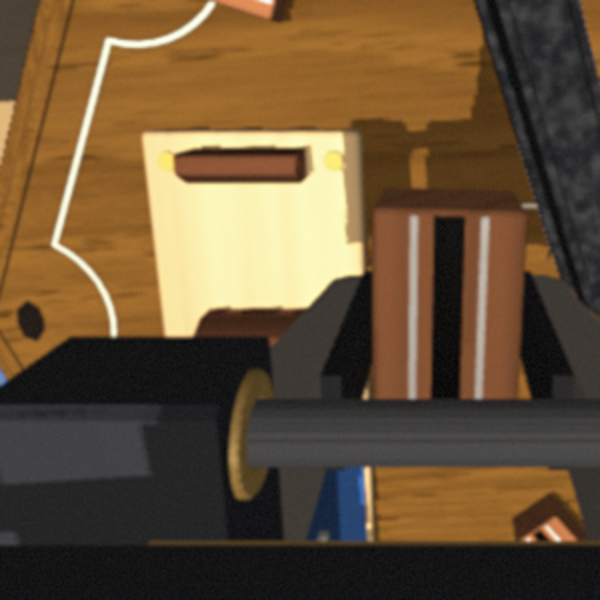

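Run:
```python
from h import *
np.set_printoptions(precision=4,suppress=True)
a=cv2.imread('pics/w6.png')
f=lambda c,r:(c/2+60,r/2+100)
for n,p,z in [('nearL',f(143,132),.014),('nearR',f(358,132),.014),('L',f(155,237),.014),('R',f(361,237),.014),('ck1 in L',f(182,182),.04),('ck1 in R',f(302,182),.04),('ck1 bot?',f(240,182),.04),('ck2 topL',f(205,310),.04),('ck2 bot',f(200,337),.014)]: print(n,onplane('wrist',p,z))
# row profile across base at crop row 237 and column profile at crop col 220
print(a[218,130:245].mean(1).astype(int)); print(a[160:275,170].mean(1).astype(int))
```

```text
nearL [ 0.4045 -0.1646  0.014 ]
nearR [ 0.4118 -0.0575  0.014 ]
L [ 0.4586 -0.1682  0.014 ]
R [ 0.4659 -0.0614  0.014 ]
ck1 in L [ 0.4271 -0.138   0.04  ]
ck1 in R [ 0.4309 -0.0821  0.04  ]
ck1 bot? [ 0.4289 -0.111   0.04  ]
ck2 topL [ 0.4909 -0.1374  0.04  ]
ck2 bot [ 0.5157 -0.1539  0.014 ]
[100  98 102 101  99 106 150 195 215 218 216 216 215 217 218 217 217 217
 217 216 216 218 218 218 219 220 221 221 221 223 224 224 225 227 227 227
 228 227 228 227 227 226 226 226 227 228 227 226 225 225 224 225 223 224
 224 224 225 224 225 224 225 226 227 226 226 227 228 228 227 226 226 224
 225 223 225 224 226 225 227 227 229 230 230 231 230 229 228 229 227 229
 228 228 227 228 228 229 229 228 230 230 231 231 216 180 155 139 138 140
 139 129 114  93  69  55  64]
[ 96  95  99  97  84 117 187 218 226 229 228 228 215 164  87  32  26  47
  73  90  96  96  96  98  96  96  91  76  57  42  63 143 215 228 228 228
 227 227 226 227 227 226 227 225 227 227 227 227 227 228 226 228 227 227
 228 227 227 227 227 227 226 226 227 227 228 227 227 228 227 227 226 226
 227 228 226 226 227 228 227 227 227 228 227 227 226 227 227 227 227 227
 227 229 226 190 104  43  35  46  39  41  44  41  44  47  49  49  53  50
  38  18  21  18  22  15  22]
```

```bash
python3 -c "
from h import *
go((.465,-.122,.075),176)"
```

```text
shift cm [ -2.2  -10.43   8.28] turn 0.03 yaw 176.15 t 16.95
```

```bash
python3 -m crank '[[[-0.3,-2,0,0,0.25],[-0.7,-4.5,0,0,0.25],[-1.2,-7,1,0,0.25],[-1.7,-9.2,3,0,0.25],[-2,-10.2,5.5,0,0.25],[-2.2,-10.4,7.5,0,0.25],[-2.2,-10.4,8.3,0,0.25],[-2.2,-10.4,8.3,0,0.25]]]'
python3 - <<'E'
from h import *
np.set_printoptions(precision=4,suppress=True,linewidth=200)
camera('wrist');s=read_state(); a=save('wrist','w7.png').astype(int); print(s['ee_pos'],s['eef_rot'],s['time_s'])
for p,z in [((.465,-.122,.09),0)]: print(proj('wrist',(s['ee_pos'][0],s['ee_pos'][1],s['ee_pos'][2]+.018)),proj('wrist',(.43,-.1195,.04)),proj('wrist',(.41,-.118,.014)))
print('near edge col 285', [(r,*a[r,285]) for r in range(60,240,3)])
E
```

```text
time_s: 17.62
ee_pos: [0.4637, -0.1209, 0.0728]
eef_rot: [0.033, 0.999, 0.001, -0.002]
contact_force: [-0.6, -0.7, -2.0]
width: 0.436
grip_force: 24.8
[ 0.4644 -0.121   0.074 ] [ 0.0328  0.9995  0.0003 -0.0011] 17.6667
[282.6012 261.4654] [281.4333 181.9744] [281.7958 149.4034]
near edge col 285 [(60, np.int64(77), np.int64(49), np.int64(32)), (63, np.int64(133), np.int64(87), np.int64(43)), (66, np.int64(169), np.int64(112), np.int64(47)), (69, np.int64(179), np.int64(118), np.int64(53)), (72, np.int64(183), np.int64(123), np.int64(55)), (75, np.int64(197), np.int64(133), np.int64(61)), (78, np.int64(202), np.int64(135), np.int64(58)), (81, np.int64(202), np.int64(136), np.int64(59)), (84, np.int64(200), np.int64(135), np.int64(58)), (87, np.int64(205), np.int64(139), np.int64(63)), (90, np.int64(191), np.int64(130), np.int64(56)), (93, np.int64(204), np.int64(139), np.int64(61)), (96, np.int64(189), np.int64(128), np.int64(56)), (99, np.int64(196), np.int64(134), np.int64(61)), (102, np.int64(190), np.int64(128), np.int64(56)), (105, np.int64(195), np.int64(131), np.int64(60)), (10
[... 1507 characters left out ...]
.int64(58)), (198, np.int64(90), np.int64(59), np.int64(39)), (201, np.int64(88), np.int64(57), np.int64(37)), (204, np.int64(114), np.int64(73), np.int64(47)), (207, np.int64(139), np.int64(89), np.int64(55)), (210, np.int64(25), np.int64(26), np.int64(26)), (213, np.int64(30), np.int64(27), np.int64(28)), (216, np.int64(29), np.int64(29), np.int64(27)), (219, np.int64(31), np.int64(26), np.int64(24)), (222, np.int64(25), np.int64(21), np.int64(19)), (225, np.int64(32), np.int64(29), np.int64(29)), (228, np.int64(25), np.int64(23), np.int64(21)), (231, np.int64(26), np.int64(24), np.int64(24)), (234, np.int64(23), np.int64(24), np.int64(19)), (237, np.int64(26), np.int64(24), np.int64(22))]
```

Run:
```python
from h import *
np.set_printoptions(precision=4,suppress=True,linewidth=200)
a=cv2.imread('pics/w7.png').astype(int); s=read_state(); print(s['ee_pos'])
for n,r,z in [('gap bottom -35',181.5,.014),('gap top -42',173.5,.04),('cheek outer',160,.04),('block bot',194,.062),('block top',204,.092),('block top',208,.092)]: print(n,onplane('wrist',(285,r),z))
for r in (151,166,189): 
    g=a[r,200:370].mean(1); print(r,[(i+200,int(g[i+2]-g[i-2])) for i in range(2,168) if abs(g[i+2]-g[i-2])>40])
g=a[214,220:350].mean(1); print([(i+220,int(g[i+1]-g[i-1])) for i in range(2,128) if abs(g[i+1]-g[i-1])>25])
```

```text
[ 0.4651 -0.1212  0.0749]
gap bottom -35 [ 0.4336 -0.1172  0.014 ]
gap top -42 [ 0.4246 -0.1168  0.04  ]
cheek outer [ 0.4158 -0.1162  0.04  ]
block bot [ 0.4342 -0.1176  0.062 ]
block top [ 0.4337 -0.1177  0.092 ]
block top [ 0.4358 -0.1179  0.092 ]
151 [(208, 60), (209, 93), (210, 107), (211, 99), (212, 46), (288, -49), (289, -67), (290, -64), (291, -52), (358, -78), (359, -98), (360, -97), (361, -71)]
166 [(209, 75), (210, 108), (211, 119), (212, 104), (213, 42), (241, -92), (242, -130), (243, -120), (244, -98), (277, -43), (278, -52), (279, -50), (326, 68), (327, 109), (328, 117), (329, 97), (357, -71), (358, -105), (359, -105), (360, -83), (361, -40)]
189 [(202, -49), (211, 71), (212, 89), (213, 88), (214, 53), (355, -44), (356, -87), (357, -102), (358, -97), (359, -63)]
[(237, 66), (238, 58), (245, -93), (246, -132), (247, -42), (263, 41), (264, 84), (265, 73), (268, -66), (269, -84), (270, -41), (276, -62), (277, -68), (278, -25), (291, 58), (292, 62), (293, 26), (299, 82), (300, 98), (301, 43), (303, -37), (304, -89), (305, -76), (322, 55), (323, 83), (324, 38)]
```

```bash
python3 -m crank '[[[-0.15,0.1,1,0,0.25],[-0.15,0.1,2,0,0.25],[-0.15,0.1,2.6,0,0.25],[-0.15,0.1,3.2,0,0.25],[-0.15,0.1,3.8,0,0.25],[-0.15,0.1,4.4,0,0.25],[-0.15,0.1,4.7,0,0.25],[-0.15,0.1,4.7,0,0.25]]]'
```

```text
time_s: 18.38
ee_pos: [0.4663, -0.1211, 0.0273]
eef_rot: [0.033, 0.999, 0.0, -0.0]
contact_force: [-0.0, -0.3, -1.6]
width: 0.431
grip_force: 24.9
```

```bash
python3 -m crank '[[[0,0,0.15,0,0.25],[0,0,0.25,0,0.25],[0,0,0.25,0,0.7],[0,0,0.25,0,0.7],[0,0,0.25,0,0.7],[0,0,0.25,0,0.7],[0,0,-1.5,0,0.7],[0,0,-4,0,0.7]]]'
python3 -m crank '[[[0,0,-3,0,0.7],[0,0,-6,0,0.7],[0,0,-9,0,0.7],[0,0,-12,0,0.7],[0,0,-14,0,0.7],[0,0,-14,0,0.7],[0,0,-14,0,0.7],[0,0,-14,0,0.7]]]'
python3 - <<'E'
from h import *
np.set_printoptions(precision=4,suppress=True,linewidth=200)
s=read_state(); a=save('wrist','w8.png'); print(s['ee_pos'])
for t in ('block_mid','seat'):print([(x['score'],x['centre'],onplane('wrist',x['centre'],.029,s)) for x in tip_of('wrist',t)[:4]])
print([(x['score'],x['rect']) for x in search_frame('wrist','block_mid')[:4]])
g=a[:,285].astype(int).mean(1); print([(i,int(g[i])) for i in range(130,270,2)])
r=int(proj('wrist',(.467,-.121,.044))[1]);g=a[r].astype(int).mean(1);print(r,[(i,int(g[i+2]-g[i-2])) for i in range(200,370) if abs(g[i+2]-g[i-2])>40])
E
```

```text
time_s: 19.05
ee_pos: [0.4645, -0.1207, 0.0662]
eef_rot: [0.033, 0.999, 0.001, -0.002]
contact_force: [-0.3, -0.6, 0.0]
width: 0.7
grip_force: 0.0
time_s: 19.72
ee_pos: [0.4657, -0.1209, 0.2065]
eef_rot: [0.033, 0.999, 0.0, -0.001]
contact_force: [0.5, 0.2, -0.1]
width: 0.699
grip_force: 0.0
[ 0.4657 -0.1209  0.2065]
[(0.87, [283.5, 73.2], array([ 0.338 , -0.1113,  0.029 ])), (0.7, [284.9, 195.7], array([ 0.4668, -0.1184,  0.029 ]))]
[]
[(0.85, [283.4, 197.2, 37.7, 63.5]), (0.85, [284.6, 69.3, 52.1, 40.6])]
[(130, 119), (132, 119), (134, 122), (136, 116), (138, 115), (140, 120), (142, 233), (144, 242), (146, 239), (148, 117), (150, 93), (152, 116), (154, 117), (156, 116), (158, 88), (160, 40), (162, 75), (164, 169), (166, 139), (168, 62), (170, 79), (172, 28), (174, 22), (176, 29), (178, 27), (180, 29), (182, 29), (184, 29), (186, 30), (188, 27), (190, 27), (192, 27), (194, 31), (196, 25), (198, 27), (200, 28), (202, 29), (204, 33), (206, 34), (208, 37), (210, 32), (212, 33), (214, 35), (216, 35), (218, 62), (220, 69), (222, 67), (224, 76), (226, 81), (228, 56), (230, 68), (232, 103), (234, 112), (236, 110), (238, 114), (240, 228), (242, 239), (244, 237), (246, 237), (248, 237), (250, 237), (252, 237), (254, 237), (256, 237), (258, 237), (260, 236), (262, 236), (264, 236), (266, 236), (268, 235)]
198 [(200, -122), (201, -124), (202, -98), (236, 73), (237, 110), (238, 124), (239, 111), (240, 46), (244, -63), (245, -85), (246, -81), (247, -65), (263, -54), (264, -67), (265, -59), (272, 72), (273, 82), (276, -74), (277, -99), (278, -99), (279, -90), (280, -83), (281, -60), (285, 55), (286, 67), (287, 83), (288, 104), (289, 113), (290, 82), (292, -51), (293, -87), (294, -69), (300, 59), (301, 76), (302, 79), (303, 46), (328, -50), (329, -87), (330, -104), (331, -87), (332, -55), (354, 66), (355, 101), (356, 88), (358, -59), (359, -103), (360, -85), (361, -42)]
```

The network puts the block at (285,196), and the pixel profile shows it flat between the cheeks with its length along the jig. Next, go over the arm's tip with the fingers shut and get behind it.

```bash
python3 -m crank '[[[0,0,-3,0,0],[0,0,-6,0,0],[-2,0,-8.5,0,0],[-5,0,-9.5,0,0],[-8.5,0,-9.5,0,0],[-12,0,-9.5,0,0],[-15,0,-9.5,0,0],[-15,0,-9.5,0,0]]]' 20
python3 - <<'E'
from h import *
np.set_printoptions(precision=4,suppress=True,linewidth=200)
s=read_state(); camera('wrist'); print(s['ee_pos'],s['width'])
for t,z in (('press_pad',.226),('drum_axis',.07)):print(t,[(x['score'],x['centre'],onplane('wrist',x['centre'],z,s)) for x in tip_of('wrist',t)[:3]])
camera('side')
for t in('press_pad','block_mid'): print([(x['score'],x['centre']) for x in tip_of('side',t)[:3]])
u=np.array([.9976,-.07,0]);S=np.array([.467,-.122,0])
print('exp pad side px',proj('side',S+u*.0985+[0,0,.226]),'block',proj('side',S+[0,0,.029]))
E
```

```text
time_s: 20.58
ee_pos: [0.6201, -0.1312, 0.3005]
eef_rot: [0.033, 0.999, 0.0, 0.0]
contact_force: [-2.3, 0.0, -0.2]
width: 0.142
grip_force: 0.0
[ 0.6201 -0.1312  0.3005] 0.14157834687783624
press_pad [(0.68, [284.2, 143.5], array([ 0.5613, -0.1259,  0.226 ]))]
drum_axis [(0.94, [285.1, 169.9], array([ 0.598 , -0.1265,  0.07  ]))]
[(0.89, [302.0, 106.8])]
[(0.84, [236.4, 225.7]), (0.68, [398.4, 210.4]), (0.58, [339.7, 195.5])]
exp pad side px [301.1774 107.9947] block [342.2895 195.8675]
```

```bash
python3 -c "
from math import *
for A in [1.35,1.25,1.15,1.05,.95,.85,.75,.65,.55,.45,.35,.25,.15,.08,.02,-.02,-.045,-.06]:
  X=-162*cos(A)+6.5*sin(A)+10;Z=162*sin(A)+6.5*cos(A);print(A,round((153-135-X)/10,2),round((300.5-70-Z)/10,2))"
python3 -m crank '[[[0,0,2,0,0],[0,0,4.5,0,0],[1,0,7,0,0],[2.5,0,7.1,0,0],[3.7,0,7.1,0,0],[3.7,0,7.1,0,0],[3.7,0,7.1,0,0],[3.7,0,7.1,0,0]]]'
```

```text
1.35 3.71 7.1
1.25 5.29 7.47
1.15 6.82 8.0
1.05 8.3 8.67
0.95 9.69 9.49
0.85 11.0 10.45
0.75 12.21 11.53
0.65 13.3 12.73
0.55 14.27 14.03
0.45 15.1 15.42
0.35 15.79 16.88
0.25 16.34 18.41
0.15 16.72 19.99
0.08 16.9 21.11
0.02 16.98 22.08
-0.02 17.01 22.72
-0.045 17.01 23.13
-0.06 17.01 23.37
time_s: 21.55
ee_pos: [0.5797, -0.1288, 0.2325]
eef_rot: [0.033, 0.999, -0.0, 0.001]
contact_force: [0.8, 0.8, -0.1]
width: 0.01
grip_force: 0.0
```

```bash
python3 -m crank '[[[0.8,0,0.3,0,0],[1.6,0,0.5,0,0],[2.4,0,0.8,0,0],[3.1,0,1.1,0,0],[3.9,0,1.4,0,0],[4.6,0,1.7,0,0],[5.3,0,2.1,0,0],[6,0,2.5,0,0]]]'
python3 - <<'E'
from h import *
s=read_state();camera('side')
print(s['ee_pos'],[(x['score'],x['centre']) for x in tip_of('side','press_pad')[:3]])
u=np.array([.9976,-.07,0]);S=np.array([.467,-.122,0])
from math import sin,cos
for A in (1.3,1.1,.95,.85,.75): print(A,proj('side',S+u*(.135-.16*cos(A)+.0065*sin(A))+[0,0,.07+.16*sin(A)+.0065*cos(A)]))
E
```

```text
time_s: 22.22
ee_pos: [0.5186, -0.1246, 0.2062]
eef_rot: [0.033, 0.999, 0.0, 0.0]
contact_force: [3.0, -0.0, 0.1]
width: 0.005
grip_force: 1.1
[ 0.51860491 -0.12456639  0.20621074] [(0.81, [322.0, 117.4])]
1.3 [301.19377305 108.03831395]
1.1 [314.97237748 113.91929271]
0.95 [324.50978109 120.03331196]
0.85 [330.33663039 124.82760294]
0.75 [335.65401714 130.1247485 ]
```

```bash
python3 -m crank '[[[1.3,0,0.85,0,0],[2.5,0,1.9,0,0],[3.6,0,3.1,0,0],[4.6,0,4.4,0,0],[5.4,0,5.8,0,0],[6.1,0,7.3,0,0],[6.6,0,8.8,0,0],[6.8,0,9.6,0,0]]]'
python3 - <<'E'
from h import *
s=read_state();camera('side')
print(s['ee_pos'],[(x['score'],x['centre']) for x in tip_of('side','press_pad')[:3]])
u=np.array([.9976,-.07,0]);S=np.array([.467,-.122,0])
from math import sin,cos
for A in (.35,.25,.15,0): print(A,proj('side',S+u*(.135-.16*cos(A)+.0065*sin(A))+[0,0,.07+.16*sin(A)+.0065*cos(A)]))
go(S+u*(-.017)+[0,0,.0765],176)
E
```

```text
time_s: 22.98
ee_pos: [0.4501, -0.1199, 0.1094]
eef_rot: [0.033, 0.999, 0.0, -0.001]
contact_force: [-0.9, 0.1, 3.2]
width: 0.002
grip_force: 1.3
[ 0.45010017 -0.11994903  0.10940157] [(0.71, [351.0, 163.4])]
0.35 [350.71513639 154.88035112]
0.25 [352.73902026 161.56500808]
0.15 [354.02802529 168.28626375]
0 [354.58450157 178.26634253]
shift cm [ 0.01 -0.09  3.31] turn 0.04 yaw 176.19 t 23.0833
```

```bash
python3 -m crank '[[[0.1,-0.1,0.6,0,0],[0.2,-0.1,1.2,0,0],[0.2,-0.1,1.8,0,0],[0.2,-0.1,2.4,0,0],[0.2,-0.1,2.9,0,0],[0.2,-0.1,3.3,0,0],[0.2,-0.1,3.7,0,0],[0.2,-0.1,3.7,0,0]]]'
python3 -m crank '[[[0,0,0.1,0,0],[0,0,0.2,0,0],[0,0,0.25,0,0],[0,0,0.3,0,0],[0,0,0.3,0,0],[0,0,0.3,0,0],[0,0,0.3,0,0],[0,0,0.3,0,0]]]'
```

```text
time_s: 23.75
ee_pos: [0.4486, -0.1209, 0.0729]
eef_rot: [0.033, 0.999, 0.0, -0.001]
contact_force: [-4.5, -0.8, 6.3]
width: 0.004
grip_force: 3.6
time_s: 24.42
ee_pos: [0.4487, -0.1209, 0.0705]
eef_rot: [0.033, 0.999, 0.0, -0.001]
contact_force: [-4.9, -0.6, 9.0]
width: 0.005
grip_force: 4.4
```

```bash
python3 -m crank '[[[0,0,-0.3,0,0],[0,0,-0.6,0,0],[0,0,-1,0,0],[0,0,-1.5,0,0],[0,0,-2,0,0],[0,0,-2,0,0],[0,0,-2,0,0],[0,0,-2,0,0]]]'
python3 - <<'E'
from h import *
s=read_state();camera('side');camera('wrist')
print(s['ee_pos'],[(x['score'],x['centre']) for x in tip_of('side','press_pad')[:3]])
for t in('press_pad','block_mid','pawl_tail'):
  print(t,[(x['score'],x['centre']) for x in tip_of('side',t)[:3]],[(x['score'],x['centre']) for x in tip_of('wrist',t)[:3]])
E
```

```text
time_s: 25.08
ee_pos: [0.4494, -0.121, 0.0906]
eef_rot: [0.033, 0.999, -0.0, 0.0]
contact_force: [-0.4, 0.3, 0.3]
width: 0.004
grip_force: 0.0
[ 0.44938961 -0.12097773  0.09059491] [(0.94, [352.1, 176.0]), (0.75, [339.1, 198.8])]
press_pad [(0.94, [352.1, 176.0]), (0.75, [339.1, 198.8])] [(0.6, [286.3, 230.3])]
block_mid [(0.92, [340.5, 195.3]), (0.7, [238.6, 227.9]), (0.37, [337.4, 283.9])] [(0.67, [284.1, 63.7])]
pawl_tail [(0.64, [246.1, 156.7])] []
```

```bash
python3 -m crank '[[[0,0,-3,0,0],[0,0,-6,0,0],[0,0,-10,0,0],[0,0,-14,0,0],[2,0,-17,0,0],[4,0,-19,0,0],[6,0,-20,0,0],[6,0,-20,0,0]]]'
python3 - <<'E'
from h import *
a=cv2.imread('pics/side0.png');camera('side');b=save('side','s9.png')[:,:,::-1]
red=lambda i:cv2.inRange(cv2.cvtColor(i,cv2.COLOR_BGR2HSV),(0,180,90),(8,255,255))[165:195,295:365]
for i in (a,np.ascontiguousarray(b)):
    ys,xs=np.nonzero(red(i)); print(len(xs),xs.mean()+295,ys.mean()+165,np.polyfit(xs,ys,1)[0])
    y=cv2.inRange(cv2.cvtColor(i,cv2.COLOR_BGR2HSV),(22,150,120),(34,255,255))[145:175,230:290]; q=np.nonzero(y); print('tail',len(q[0]),q[1].mean()+230,q[0].mean()+145)
s=read_state();camera('wrist');print(s['ee_pos'],s['contact_force'])
for n in('side','wrist','top'):
  if n=='top':camera('top')
  print(n,[(t,[(round(x['score'],2),x['centre']) for x in tip_of(n,t)[:3]]) for t in('press_pad','block_mid','pawl_tail')])
E
```

```text
time_s: 26.2
ee_pos: [0.3879, -0.117, 0.2929]
eef_rot: [0.033, 0.999, -0.0, 0.001]
contact_force: [0.6, -0.1, -0.9]
width: 0.004
grip_force: 0.0
260 324.08076923076925 177.44615384615383 0.1421544863388014
tail 54 245.74074074074073 158.01851851851853
258 323.4263565891473 177.38372093023256 0.1421866837431119
tail 55 246.54545454545456 157.96363636363637
[ 0.38959783 -0.1170862   0.29093816] [-0.9458188  -0.42716788 -1.33394787]
side [('press_pad', [(0.9, [354.6, 175.5])]), ('block_mid', [(0.77, [401.4, 209.6]), (0.71, [341.4, 196.4]), (0.57, [240.7, 228.2])]), ('pawl_tail', [(0.67, [244.9, 155.0])])]
wrist [('press_pad', [(0.86, [284.7, 225.4]), (0.37, [283.5, 232.8])]), ('block_mid', [(0.86, [282.9, 235.5]), (0.85, [283.5, 140.6])]), ('pawl_tail', [(0.41, [284.5, 232.6])])]
top [('press_pad', [(0.64, [338.2, 259.5])]), ('block_mid', [(0.78, [277.5, 172.9]), (0.66, [339.9, 247.5]), (0.62, [331.3, 294.1])]), ('pawl_tail', [(0.67, [337.1, 153.7]), (0.47, [280.0, 135.5])])]
```

The red arm's slope in the picture (0.1422, against 0.1422 at the start) and the tail's position match the clamped start, so the pawl is holding.

```bash
python3 -c "
from plant import *
print(hand_in())"
```

```text
the job is handed in; nothing more can be done
None
```

The job is handed in at about 26 s, but the verdict wasn't shown: by the camera checks the block is in the seat turned a quarter, with the red arm held down on it by the pawl, but I viewed 11 pictures where 10 were allowed.

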